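# Pack the last canister and press the keyed handle into the caddy

### The job

Get the wooden spice caddy ready: first pack the square knobbed canister upright on the floor of its one empty place, beside the wares already in the box, and let go of it. Then take the T-handle from its stand, push its keyed shaft into the brass hub in the middle of the caddy, turning it until the key slips into the keyway, and keep pushing against the spring until the collar sits flush on the hub. Finish while still gripping the handle and pressing it fully home (do not let go: the locking pin is fitted next), leaving the packed wares in their places and the sugar pot, mug and trinket box where they are.

Things in the scene. Friction and masses are not known exactly. Their poses are not given: they have to be found in the camera images.
- caddy: Heavy fixed open wooden box, 122 (x) x 170 (y) x 50 mm high, walls and floor 6 mm. Origin under its centre, z up. Two thin partitions along x (centred at y = -20.5 and +20.5 mm, 5 mm thick, tops at 46 mm) part it into two compartments (110 mm along x, 56 mm along y inside) and a middle bay with a fixed brass hub, 44 mm across, 80 mm high, bore 20.4 mm in diameter.
- hub_mouth (a point): Centre of the bore's mouth on the hub's top, 80 mm above the table; axes are the CADDY's. A keyway 9 mm wide, reaching 16 mm from the bore's axis, open at the top, runs all the way down. Its direction changes: within 0.45 rad either side of the caddy's +x, not given by this reading. Find it by eye from above or by feel (press lightly and turn until the key drops).
- spring_seat (a joint): Sprung floor of the bore, in m: 0 at rest, grows as it is pushed down, 0.010 at most. At rest it lies 42 mm below the hub's mouth; it pushes back with 3 N at 0 and 7 N at 0.008, which is reached when the handle's collar sits on the hub. It pushes the handle up again if this is let go.
- empty_place (a point): Centre of the empty place's floor, 6 mm above the table, at +27.5 mm x, -51 mm y in the caddy's frame, caddy's axes. The gap is 56 mm square: caddy walls at +x and -y, partition at +y, the packed dark square box at -x. All around it is lower than the packed canister's lid, except the brass hub (80 mm high).
- canister_center (a point): Square wooden canister to pack, upright on the counter: 52 x 52 x 66 mm with a fixed lid, and on top a dark round knob 22 mm in diameter, 30 mm high (96 mm in all). Point on its axis half-way up, 48 mm above its underside; the knob is 18 to 48 mm above the point. x and y square to its sides, z up. About 0.18 kg.
- handle_grip (a point): T-handle, upright, 0.16 kg, hanging in its stand at the start. Point: centre of the wooden grip bar, 90 (x) x 20 (y) x 26 mm high; z up. Its +x end is red: the key is on that side. Below the bar: neck 16 mm thick, 30 mm long, then a brass collar 40 mm in diameter, its flat underside 49 mm below this point.
- handle_nose (a point): Centre of the shaft's lower end, 99 mm below handle_grip; same axes. The steel shaft is round, 18 mm in diameter, 50 mm long below the collar, its last 5 mm tapered to 12 mm. A key 6 mm wide, reaching 14 mm from the axis towards +x, runs from the collar down 36 mm, so the lowest 14 mm is plain round and enters the hub before the key.
- stand: Fixed dark wooden block, 64 x 64 x 62 mm high, origin under its centre, with a plain round 30 mm hole in which the handle's shaft hangs loosely; the handle's collar rests on its top. Lift the handle 55 mm to clear it.
- packed_square: Dark square wooden box 52 x 52 x 56 mm, loose, already packed at -27.5 mm x, -51 mm y of the caddy. Origin under its centre.
- packed_jar: Terracotta jar, 52 mm across, 60 mm high, loose, already packed at -27.5 mm x, +51 mm y of the caddy. Origin under its centre.
- packed_tin: Plain steel-grey tin, 52 mm across, 58 mm high, loose, already packed at +27.5 mm x, +51 mm y of the caddy. Origin under its centre.
- sugar_pot: Bystander: turned wooden pot, 72 mm across, 70 mm high, on the counter. Origin under its centre.
- mug: Bystander: wooden mug, 72 mm across, 85 mm high, with a handle. Origin under its centre.
- trinket_box: Bystander: closed wooden box 90 x 60 x 45 mm. Origin under its centre.

How it is judged:
By the outcome, as a careful person would: the job done as asked, in the order asked, and still so for the second after the job is handed in, while the arm keeps its last pose, push and grip.
It also fails if it takes over 58 s, if anything falls off the work surface, if the arm or the gripper's body presses on something with over 40 N, if the wrist force passes 120 N, or if a joint passes its speed limit or range.

### The arm

A 6-joint arm with a two-finger parallel gripper is mounted at the origin on the work surface. World frame = base frame: x ahead of the robot, y to its left, z up, the work surface at z = 0. Lengths are in mm, angles in rad, forces in N, time in s.
With the tool pointing down it reaches from about 300 to 775 mm from the base axis. Payload 14.6 kg.
Tool frame: the origin (TCP) lies between the finger pads; the fingertips stand 8 mm ahead of it and the grasp point (between the pads) lies 11 mm behind it; z points along the fingers, y is the direction in which the jaws open and shut (so a half turn about z gives the same grasp; the last joint's range is limited). The gripper opens to 94 mm and grips with 3 to 60 N. Pads are 16 mm wide; open, the fingers measure 119 mm over their backs; the gripper's body (75 mm by 177 mm) begins 78 mm behind the grasp point.
Start: joints at [-0.067, 0.3, 1.521, -0, 1.321, -0.067], TCP at [549.99, -0.002, 213.446] pointing down, gripper open.
Joint ranges: [-3.03, 3.03], [-0.79, 2.21], [0.23, 2.52], [-1.04, 4.18], [0, 3.07], [-2.55, 2.55]. Speed limits (rad/s): [2.22, 2.22, 2.57, 3.14, 3.14, 3.14].

### API

Orientations are given as [roll, pitch, yaw] about the fixed x, y, z axes, in that order (R = Rz(yaw) Ry(pitch) Rx(roll)).
In Python, from cell import manip gives the robot as it stands. The module is installed in compiled form; this text tells all that it offers.
- The arm moves only by the tool send_rows, never from a script. Its argument "series" is a list that holds one entry, the list of rows, each a list of 5 numbers: the opening, from 0 (shut) to 1 (fully open), then the shift along the tool's x, y, z in mm, then the turn about the tool's z in degrees. In form: [[[gripper, dx, dy, dz, roll], ...]]. A call has 1 to 10 rows; each row is the pose to reach, as a shift and turn from the pose commanded when the call began, along the tool's axes at that moment; what a row does not reach only later rows make up. A row lasts 1/10 s, in which the tool goes at most 50 mm and 8.59 degrees, less where a joint would pass 70% of its speed; a pose out of reach is approached as far as the arm can. A call with a gripper value outside its range is refused whole. The fingers move at their own pace and stop on an object; "newtons" is the grip in N (left out, the last holds). Time passes only in rows, so rows that repeat a pose let the fingers close. It gives the time, the measured TCP pose, the force and the opening at its end, in the units of the state.
- manip.read_state(): the state, without advancing time (a new reading comes with each control period).
- manip.camera(name): name is "scene" or "side" or "wrist"; returns a dict with "img" (400x640x3 uint8, red, green, blue), "vfov" (degrees; the focal length in pixels is half the picture's height over the tangent of half this angle, whatever the lens; pixels are square), "cx", "cy" (the principal point, pixels), "pose" (4x4, takes a point from camera to world coordinates); the wrist camera has in their place "T_tool_cam" (4x4, takes a point from camera to tool coordinates, whose origin is the TCP and whose axes are the flange's). Camera axes: x right, y down, z forward; pixel columns grow to the right and rows downward; lengths in mm; the calibration is good to about 2 mm. A picture is of the moment at which its call begins: read the wrist's pose just before it. There is no depth.
- manip.sign_off(): hands the job in, once; it reports no verdict.
Trained networks look in a picture, given as the dict that the camera call returned (one of the last four; its "shot" number tells which), for a name from the list of things; names that differ only in an ending like _2 or _b are one class to them, and where a whole thing is asked for, a point or a joint stands for the part that bears it (a point fixed in the world has none). Each returns a list of dicts, best first, with "conf" (0 to 1); they miss things now and then, are a little off and sometimes report something else, mostly with a low value. They report only what shows in the picture. A call takes as long as a camera call.
- manip.find_in(target, picture): "rect" ([left, top, width, height] in pixels, round what is visible of it).
- manip.silhouettes(target, picture): "pixels" (400x640 bool, what is visible of it) and "rect" ([left, top, width, height] in pixels, round what is visible of it).
The state is a dict: "clock": time; "joints": joint angles; "qd": joint speeds; "effort": joint torques, N m; "eef_pos": TCP position; "eef_rot": TCP orientation; "wrist_force": force on the tool from outside, world axes, zero at the start; "moment": the same for the moment, N m; "finger_gap": finger opening in mm.
Only numpy, scipy, OpenCV 4.12 (cv2) and the standard library are available. Lean on these libraries where they do the work, as an engineer would, in place of code of your own. Each camera call takes 0.05 s, during which the arm holds its last target. There are 200 camera calls.

## Working session

There is one attempt and no reset: what is moved stays moved. The work goes in short steps, Python scripts to look and compute and a tool call to move; the robot and the scene stay as the last step left them, time stands still between calls to the robot, and variables do not carry over. Pictures are saved under pics/ and viewed, about 8 in all and at most 12, crops included, and the job is handed in when it is done.

Besides the shell and the picture viewer there is one more tool, called after ">>>" in YAML: its name, and indented under it one key for each argument. send_rows: Moves the arm, as the interface text tells. Its arguments: {"type":"object","properties":{"series":{"type":"array"},"newtons":{"type":"number"}},"required":["series"]}

```bash
mkdir -p pics; python3 - <<'E'
from cell import manip
import cv2,numpy as np
s=manip.read_state();print({k:np.round(v,3).tolist() for k,v in s.items()})
for n in ["scene","side","wrist"]:
    c=manip.camera(n);cv2.imwrite(f"pics/{n}0.png",c["img"][:,:,::-1])
    print(n,c["vfov"],c["cx"],c["cy"],np.round(c.get("pose",c.get("T_tool_cam")),3).tolist())
    for t in ["caddy","canister_center","handle_grip","stand","packed_square","sugar_pot","mug","trinket_box"]:
        r=manip.find_in(t,c);print(t,[(np.round(q["rect"]).tolist(),round(q["conf"],2)) for q in r[:2]])
a=cv2.imread("pics/scene0.png");b=cv2.imread("pics/side0.png")
cv2.imwrite("pics/both0.png",cv2.resize(np.vstack([a,b]),(480*1,600)))
E
```

```text
{'clock': 0.0, 'joints': [-0.067, 0.3, 1.522, -0.0, 1.321, -0.067], 'qd': [-0.001, 0.001, 0.001, 0.001, 0.001, 0.0], 'effort': [-0.002, -53.181, -35.274, 0.071, 0.024, -0.0], 'eef_pos': [549.753, 0.018, 212.896], 'eef_rot': [-3.14, -0.0, 1.571], 'wrist_force': [-0.065, 0.592, -0.303], 'moment': [-0.022, -0.004, -0.017], 'finger_gap': 93.928}
scene 48.342487958068624 324.01558425721714 198.42118929024028 [[0.579, 0.631, -0.517, 1213.066], [0.816, -0.44, 0.375, -451.153], [0.009, -0.639, -0.77, 1106.006], [0.0, 0.0, 0.0, 1.0]]
caddy [([334.0, 179.0, 66.0, 49.0], 0.93)]
canister_center [([278.0, 238.0, 27.0, 32.0], 0.86)]
handle_grip [([207.0, 230.0, 22.0, 30.0], 0.67)]
stand [([220.0, 282.0, 33.0, 45.0], 0.73), ([208.0, 243.0, 30.0, 37.0], 0.62)]
packed_square [([340.0, 188.0, 20.0, 21.0], 0.77), ([336.0, 170.0, 64.0, 55.0], 0.52)]
sugar_pot [([257.0, 205.0, 26.0, 21.0], 0.88)]
mug [([219.0, 282.0, 34.0, 48.0], 0.65)]
trinket_box [([377.0, 118.0, 30.0, 30.0], 0.71)]
side 55.32446925020116 321.5927706469274 199.68769285561942 [[-0.999, -0.046, 0.028, 480.76], [-0.049, 0.567, -0.822, 887
[... 438 characters left out ...]
 0.22)]
sugar_pot [([330.0, 170.0, 30.0, 26.0], 0.66), ([272.0, 215.0, 56.0, 66.0], 0.46)]
mug [([268.0, 129.0, 25.0, 27.0], 0.93)]
trinket_box [([364.0, 324.0, 54.0, 49.0], 0.71), ([299.0, 239.0, 22.0, 22.0], 0.45)]
wrist 65.02587987467639 321.128683825375 198.18133144111064 [[-0.001, -0.969, -0.248, 70.888], [1.0, -0.0, -0.001, 1.373], [0.001, -0.248, 0.969, -171.656], [0.0, 0.0, 0.0, 1.0]]
caddy [([273.0, 2.0, 135.0, 96.0], 0.91)]
canister_center [([338.0, 244.0, 60.0, 59.0], 0.71)]
handle_grip [([226.0, 234.0, 38.0, 54.0], 0.41)]
stand [([270.0, 349.0, 50.0, 37.0], 0.8)]
packed_square [([285.0, 17.0, 61.0, 73.0], 0.58)]
sugar_pot []
mug [([339.0, 245.0, 59.0, 56.0], 0.42)]
trinket_box []
```

```bash
python3 - <<'E'
import cv2,numpy as np
a=cv2.imread("pics/scene0.png");b=cv2.imread("pics/side0.png");w=cv2.imread("pics/wrist0.png")
A=cv2.resize(a[100:340,180:440],(390,300*1+60),interpolation=3);A=cv2.resize(a[100:340,180:440],None,fx=1.2,fy=1.2,interpolation=3)
B=cv2.resize(b[100:340,230:490],None,fx=1.2,fy=1.2,interpolation=3)
t=np.hstack([A,B]);t=cv2.copyMakeBorder(t,0,0,0,0,0)
W=cv2.resize(w,(480,300));o=np.zeros((t.shape[0]+300,t.shape[1],3),np.uint8);o[:t.shape[0]]=t;o[t.shape[0]:,:480]=W
cv2.imwrite("pics/m0.png",o);print(o.shape)
E
```

```text
(588, 624, 3)
```

View pics/m0.png

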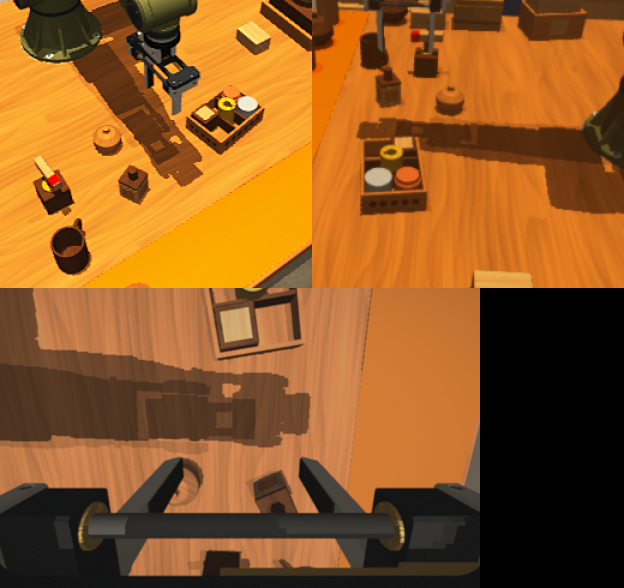

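```bash
cat > h.py <<'E'
from cell import manip
import cv2,numpy as np
from scipy.spatial.transform import Rotation as R
def tool(s):
    T=np.eye(4);T[:3,:3]=R.from_euler("xyz",s["eef_rot"]).as_matrix();T[:3,3]=s["eef_pos"];return T
def shot(n,f=None):
    s=manip.read_state();c=manip.camera(n)
    if n=="wrist": c["pose"]=tool(s)@c["T_tool_cam"]
    if f: cv2.imwrite(f"pics/{f}.png",c["img"][:,:,::-1])
    return c
def pl(c,u,v,z):
    f=200/np.tan(np.radians(c["vfov"])/2)
    d=c["pose"][:3,:3]@[(u-c["cx"])/f,(v-c["cy"])/f,1];o=c["pose"][:3,3]
    return np.round((o+d*(z-o[2])/d[2])[:2],1)
def pr(c,P):
    f=200/np.tan(np.radians(c["vfov"])/2)
    q=(np.asarray(P,float)-c["pose"][:3,3])@c["pose"][:3,:3]
    return np.stack([c["cx"]+f*q[...,0]/q[...,2],c["cy"]+f*q[...,1]/q[...,2]],-1)
E
python3 - <<'E'
from h import *
c=shot("scene");d=shot("side");w=shot("wrist")
print("can",pl(c,290,243,96),pl(d,293,158,96))
print("grip",pl(c,219,244,124),pl(c,226,252,124),pl(d,316,130,124))
print("caddy",pl(w,289,92,50),pl(w,401,79,50),pl(w,273,0,50))
g=lambda b,u,v:((u)/1.2+b,v/1.2+100)
print("hub",pl(c,*g(180,226,103),80),pl(d,*g(230,391-312,152),80))
print("mug",pl(c,*g(180,70,238),85),"pot",pl(c,*g(180,107,130),70),"tb",pl(c,*g(180,253,32),45))
E
```

```text
can [ 610.5 -125.3] [ 603.  -110.7]
grip [ 522.8 -289. ] [ 555.6 -285.5] [ 543.7 -253.9]
caddy [518.5  96.4] [631.4 108.7] [505.5 179.4]
hub [561.2 189.9] [562.9 192.6]
mug [ 670.1 -317.3] pot [ 455.8 -101. ] tb [365.6 455.7]
```

>>> send_rows:
  series:
    - [[1,-40,16,0,0],[1,-80,32,0,0],[1,-115,48,0,0],[1,-140,57,0,0],[1,-148,57,0,0],[1,-148,57,0,0]]
  newtons: 20

```text
clock: 2.1
eef_pos: [606.7, -148.6, 213.0]
eef_rot: [-3.141, -0.0, 1.57]
wrist_force: [0.4, 0.3, 0.6]
finger_gap: 93.9
```

```bash
python3 - <<'E'
from h import *
w=shot("wrist","w1");print(manip.read_state()["eef_pos"])
for t in ["canister_center","handle_grip","stand"]:
    r=manip.silhouettes(t,w)
    for q in r[:1]: print(t,q["conf"],q["rect"])
E
```

```text
[ 606.68852676 -147.56322577  213.32383983]
canister_center 0.88 [287.5, 129.9, 63.8, 67.5]
stand 0.78 [221.3, 255.5, 55.7, 46.0]
```

View pics/w1.png

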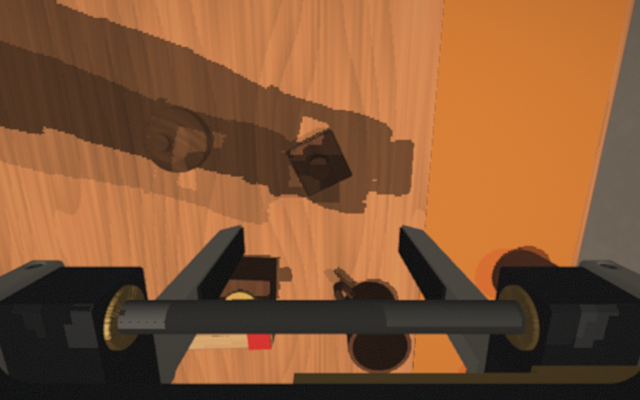

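```bash
cat >> h.py <<'E'
from scipy.optimize import minimize
def hullfit(c,mask,pts,x0):
    """pose (x,y,yaw) of model points maximising IoU of its hull with mask"""
    S=4
    M=cv2.resize(mask.astype(np.uint8),None,fx=S,fy=S,interpolation=cv2.INTER_LINEAR)
    def cost(p):
        q=pts.copy();q[:,:2]=pts[:,:2]@np.array([[np.cos(p[2]),np.sin(p[2])],[-np.sin(p[2]),np.cos(p[2])]])+p[:2]
        h=cv2.convexHull((pr(c,q)*S).astype(np.float32)).round().astype(np.int32)
        m=np.zeros_like(M);cv2.fillConvexPoly(m,h,1)
        return 1-(m&M).sum()/(m|M).sum()
    best=None
    for a in (-.3,0,.3):
        r=minimize(cost,[x0[0],x0[1],x0[2]+a],method="Nelder-Mead",options=dict(initial_simplex=np.array(x0)+[0,0,a]+np.array([[0,0,0],[6,0,0],[0,6,0],[0,0,.15]])))
        if best is None or r.fun<best.fun: best=r
    return best.x,best.fun
def box(lx,ly,z0,z1): return np.array([[sx*lx/2,sy*ly/2,z] for sx in(-1,1) for sy in(-1,1) for z in(z0,z1)],float)
def disc(r,z0,z1,n=24): return np.array([[r*np.cos(t),r*np.sin(t),z] for t in np.linspace(0,2*np.pi,n) for z in(z0,z1)])
CAN=np.vstack([box(52,52,0,66),disc(11,66,96)])
E
python3 - <<'E'
from h import *
w=shot("wrist")
m=manip.silhouettes("canister_center",w)[0]["pixels"]
x,f=hullfit(w,m,CAN,[607,-118,.4]);print(np.round(x,3),f)
print("knob",pl(w,318,160,96),"corners66",[pl(w,*p,66) for p in((288,149),(333,129),(352,168),(308,197))])
for n in("scene","side"):
    c=shot(n);r=manip.silhouettes("canister_center",c)[0];print(n,np.round(r["rect"]),hullfit(c,r["pixels"],CAN,x.copy()))
E
```

```text
[ 6.06348e+02 -1.23821e+02  4.31000e-01] 0.05740625790284393
knob [ 605.1 -113.5] corners66 [array([ 574.5, -106.3]), array([619.8, -86.5]), array([ 639.7, -125.6]), array([ 594.3, -156.3])]
scene [283. 239.  22.  29.] (array([ 6.06199159e+02, -1.20021098e+02,  4.67102629e-01]), np.float64(0.06519558676028081))
side [283. 153.  23.  36.] (array([ 6.02648759e+02, -1.18713177e+02,  2.93148809e-01]), np.float64(0.12491971740526653))
```

>>> send_rows:
  series:
    - [[1,-10,8,21,-8],[1,-20,16,42,-16],[1,-28,24,63,-24.5],[1,-28,24,63,-24.5],[1,-28,24,63,-24.5]]

```text
clock: 3.1
eef_pos: [630.9, -175.8, 150.8]
eef_rot: [-3.141, -0.0, 1.994]
wrist_force: [0.4, -0.0, 0.2]
finger_gap: 93.8
```

```bash
python3 - <<'E'
from h import *
w=shot("wrist","w2");s=manip.read_state();print(s["eef_pos"],s["eef_rot"])
m=manip.silhouettes("canister_center",w)[0];print(m["rect"])
x,f=hullfit(w,m["pixels"],CAN,[606,-122,.43]);print(np.round(x,3),f)
im=cv2.imread("pics/w2.png");
h=pr(w,np.array([[*(x[:2]),96]]))[0];cv2.circle(im,tuple(int(v) for v in h),2,(0,255,0),-1)
q=CAN[:8].copy();a=x[2];q[:,:2]=q[:,:2]@np.array([[np.cos(a),np.sin(a)],[-np.sin(a),np.cos(a)]])+x[:2]
for p in pr(w,q): cv2.circle(im,tuple(int(v) for v in p),1,(255,0,0),-1)
u,v=int(h[0]),int(h[1]);y0=max(v-90,0);cv2.imwrite("pics/w2c.png",cv2.resize(cv2.convertScaleAbs(im[y0:v+110,max(u-120,0):u+120],alpha=1.5),None,fx=2.5,fy=2.5))
print(h,y0)
E
```

```text
[ 631.13916341 -175.72795476  151.67753009] [3.14067478e+00 7.20624529e-04 1.99419234e+00]
[286.9, 102.6, 66.5, 65.3]
[ 6.06467e+02 -1.23191e+02  4.49000e-01] 0.02392482833393572
[319.08137817 136.12401942] 46
```

View pics/w2c.png

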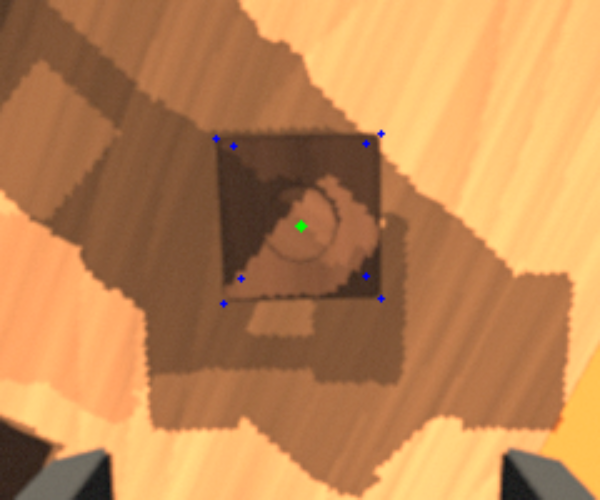

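>>> send_rows:
  series:
    - [[1,30,0,10,0],[1,58,-0.5,25,0],[1,58,-0.5,50,0],[1,58,-0.5,65,0],[1,58,-0.5,72,0],[1,58,-0.5,72,0],[0.1,58,-0.5,72,0],[0.1,58,-0.5,72,0],[0.1,58,-0.5,72,0],[0.1,58,-0.5,72,0]]
  newtons: 25

```text
clock: 4.2
eef_pos: [606.7, -123.5, 78.9]
eef_rot: [3.141, 0.0, 1.998]
wrist_force: [-0.5, 0.6, -0.7]
finger_gap: 65.5
```

>>> send_rows:
  series:
    - [[0.1,0,0,0,0],[0.1,0,0,0,0],[0.1,0,0,0,0],[0.1,0,0,0,0]]

```text
clock: 4.6
eef_pos: [606.5, -123.4, 78.5]
eef_rot: [-3.142, 0.0, 1.998]
wrist_force: [-0.1, 0.5, 0.4]
finger_gap: 33.6
```

>>> send_rows:
  series:
    - [[0.1,0,0,0,0],[0.1,0,0,0,0],[0.1,0,0,0,0]]

```text
clock: 4.9
eef_pos: [606.4, -123.4, 78.3]
eef_rot: [-3.141, -0.0, 1.998]
wrist_force: [0.5, 0.2, -1.5]
finger_gap: 21.4
```

>>> send_rows:
  series:
    - [[0.1,0,0,-20,0],[0.1,0,0,-50,0],[0.1,20,6,-85,3],[0.1,60,17,-105,8],[0.1,100,28,-110,13],[0.1,140,40,-110,17.5],[0.1,175,50,-110,17.5],[0.1,195,56,-110,17.5],[0.1,198,56,-110,17.5],[0.1,198,56,-110,17.5]]

```text
clock: 5.9
eef_pos: [575.2, 80.0, 188.3]
eef_rot: [-3.141, 0.0, 1.694]
wrist_force: [0.7, -0.5, -2.4]
finger_gap: 21.9
```

```bash
python3 - <<'E'
from h import *
w=shot("wrist","w3");s=manip.read_state();print(s["eef_pos"],s["eef_rot"],s["finger_gap"],s["wrist_force"])
E
```

```text
[575.35190816  79.30505886 188.31350197] [-3.14130095e+00  1.76550022e-04  1.69282569e+00] 21.173745934501586 [ 0.6080429  -0.07639    -2.23592269]
```

View pics/w3.png

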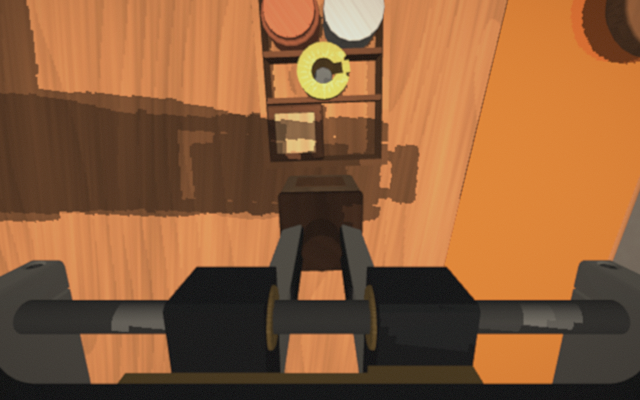

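```bash
python3 - <<'E'
from h import *
w=shot("wrist")
hsv=cv2.cvtColor(w["img"],cv2.COLOR_RGB2HSV)
m=((hsv[...,0]>22)&(hsv[...,0]<38)&(hsv[...,1]>120)&(hsv[...,2]>120)).astype(np.uint8);m[:30]=0;m[110:]=0;m[:,:280]=0;m[:,370:]=0
k=max(cv2.findContours(m,0,1)[0],key=cv2.contourArea);e=cv2.minEnclosingCircle(k);print("hub px",e,pl(w,*e[0],80))
print("corners",pl(w,270,161,50),pl(w,381,158,50))
print("bore",pl(w,323,71,80),"keyend",pl(w,350,66.5,80))
im=w["img"][:,:,::-1]
cv2.imwrite("pics/w3c.png",cv2.convertScaleAbs(cv2.resize(im[0:180,250:400],None,fx=4,fy=4,interpolation=2)[120:],alpha=1.4))
E
```

```text
hub px ((323.0, 69.0), 28.6357421875) [564.5 189. ]
corners [522.5 102.5] [631.1 118.8]
bore [564.7 187.5] keyend [586.6 193.7]
```

View pics/w3c.png

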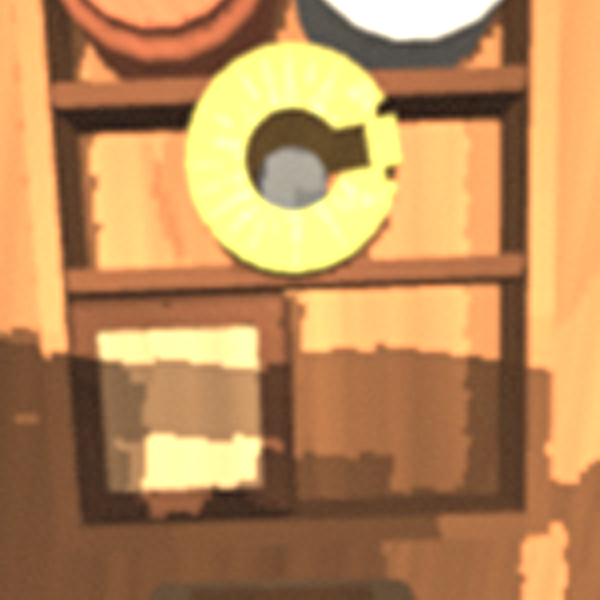

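```bash
cat > fitc.py <<'E'
from h import *
from scipy.optimize import least_squares
w=shot("wrist")
px=np.array([[85,522],[525,508],[292,158],[525,277],[70,292],[65,270],[525,254],[55,107],[525,93]])/4+[250,30]
M=np.array([[-55,-79,50],[55,-79,50],[0,0,80],[55,-23,46],[-55,-23,46],[-55,-18,46],[55,-18,46],[-55,18,46],[55,18,46]],float)
def W(p):
    q=M.copy();a=p[2];q[:,:2]=q[:,:2]@np.array([[np.cos(a),np.sin(a)],[-np.sin(a),np.cos(a)]])+p[:2];q[:,2]+=p[3] if len(p)>3 else 0;return q
for x0 in([564,189,.12],[564,189,.12,0]):
    r=least_squares(lambda p:(pr(w,W(p))-px).ravel(),x0,x_scale=[1,1,.01,1][:len(x0)]);print(np.round(r.x,3));print(np.round(r.fun.reshape(-1,2),1).tolist())
p=r.x;b=pl(w,290/4+250,158/4+30,80);k=pl(w,366/4+250,148/4+30,80);print("key dir",np.arctan2(*(k-b)[::-1]),b,k)
m=manip.silhouettes("canister_center",w)
for q in m[:1]: print(q["conf"],q["rect"])
E
python3 fitc.py
```

```text
[5.65218e+02 1.88085e+02 1.54000e-01]
[[-1.0, 1.1], [0.2, 0.9], [0.5, 0.3], [0.3, -0.5], [-0.9, -0.2], [-0.0, -0.1], [0.4, -0.2], [-0.5, -0.1], [0.9, -1.0]]
[ 5.65217e+02  1.88323e+02  1.54000e-01 -3.28100e+00]
[[-0.4, 0.5], [-0.3, 0.3], [0.5, 0.6], [-0.3, -0.5], [-0.3, -0.3], [0.6, -0.2], [-0.2, -0.2], [0.1, 0.3], [0.3, -0.5]]
key dir 0.24649611264499632 [564.4 188.2] [579.9 192.1]
0.64 [281.6, 175.3, 81.1, 95.6]
```

```bash
cat > held.py <<'E'
from h import *
import sys
w=shot("wrist");s=manip.read_state();m=manip.silhouettes("canister_center",w)[0]["pixels"]
m=m.copy()
P=CAN[:8].copy();P[:,2]+=s["eef_pos"][2]-78.4
# upper part only: rows above finger occlusion; fit silhouettes of the visible top rows
ys=np.where(m.any(1))[0];cut=ys[0]+int(sys.argv[1])
S=4
M=cv2.resize(m.astype(np.uint8),None,fx=S,fy=S,interpolation=1)[:cut*S]
def cost(p):
    q=P.copy();q[:,:2]=P[:,:2]@np.array([[np.cos(p[2]),np.sin(p[2])],[-np.sin(p[2]),np.cos(p[2])]])+p[:2]
    h=cv2.convexHull((pr(w,q)*S).astype(np.float32)).round().astype(np.int32)
    k=np.zeros((1600,2560),np.uint8);cv2.fillConvexPoly(k,h,1);k=k[:cut*S];return 1-(k&M).sum()/(k|M).sum()
x0=np.array([*s["eef_pos"][:2],s["eef_rot"][2]-1.553])
r=minimize(cost,x0,method="Nelder-Mead",options=dict(initial_simplex=x0+np.array([[0,0,0],[3,0,0],[0,3,0],[0,0,.05]])))
d=r.x-x0;a=s["eef_rot"][2]
print("held world",np.round(r.x,3),"tool offs x,y",round(d[0]*np.cos(a)+d[1]*np.sin(a),2),round(d[0]*np.sin(a)-d[1]*np.cos(a),2),r.fun)
E
python3 held.py 55; python3 held.py 40
```

```text
held world [5.76849e+02 7.84180e+01 1.47000e-01] tool offs x,y -1.01 1.29 0.04048333565196649Traceback (most recent call last):
  File "held.py", line 3, in <module>
    w=shot("wrist");s=manip.read_state();m=manip.silhouettes("canister_center",w)[0]["pixels"]
                                           ~~~~~~~~~~~~~~~~~~~~~~~~~~~~~~~~~~~~~~^^^
IndexError: list index out of range
```

>>> send_rows:
  series:
    - [[0.1,20,10,0,-0.6],[0.1,45,22,0,-0.6],[0.1,60,31,0,-0.6],[0.1,60,31,10,-0.6],[0.1,60,31,25,-0.6],[0.1,60,31,38,-0.6],[0.1,60,31,45,-0.6],[0.1,60,31,45,-0.6],[0.1,60,31,45,-0.6]]

```text
clock: 7.2
eef_pos: [598.9, 143.0, 143.7]
eef_rot: [3.141, 0.0, 1.703]
wrist_force: [-0.3, -0.7, -2.0]
finger_gap: 21.7
```

```bash
python3 - <<'E'
from h import *
w=shot("wrist","w4");s=manip.read_state();print(s["eef_pos"],s["eef_rot"],s["finger_gap"],s["wrist_force"])
im=cv2.imread("pics/w4.png");cv2.imwrite("pics/w4c.png",cv2.convertScaleAbs(cv2.resize(im[60:260,220:420],None,fx=3,fy=3,interpolation=2),alpha=1.4))
# predicted place corners at rim
p=np.array([565.2,188.1]);a=.154;Rm=np.array([[np.cos(a),-np.sin(a)],[np.sin(a),np.cos(a)]])
for l in([55,-79,50],[55,-23,46],[-55,-23,46],[-55,-79,50],[-1.5,-25,56],[0,0,80]): print(l,np.round(pr(w,np.array([*(Rm@l[:2]+p),l[2]])),1), np.round((pr(w,np.array([*(Rm@l[:2]+p),l[2]]))-[220,60])*3))
E
python3 held.py 60
```

```text
[599.04216513 143.11887132 144.01631913] [ 3.14070806e+00 -1.40594038e-05  1.70321145e+00] 21.275969187852926 [-0.48269924  0.46512466 -1.07156693]
[55, -79, 50] [352.5 232.2] [398. 517.]
[55, -23, 46] [352.2 169.7] [397. 329.]
[-55, -23, 46] [225.4 172.5] [ 16. 337.]
[-55, -79, 50] [230.2 234.8] [ 31. 524.]
[-1.5, -25, 56] [285.9 175.4] [198. 346.]
[0, 0, 80] [282.7 147.9] [188. 264.]
held world [6.00357e+02 1.42860e+02 1.47000e-01] tool offs x,y -0.51 1.24 0.10249350248320943
```

View pics/w4c.png

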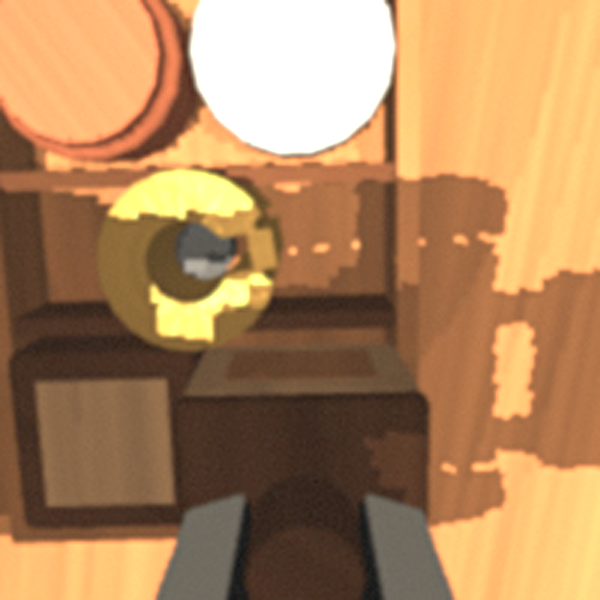

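>>> send_rows:
  series:
    - [[0.1,0,-0.5,6,-0.4],[0.1,0,-0.5,12,-0.4],[0.1,0,-0.5,17,-0.4],[0.1,0,-0.5,22,-0.4],[0.1,0,-0.5,27,-0.4],[0.1,0,-0.5,27,-0.4]]

```text
clock: 7.95
eef_pos: [598.0, 143.2, 115.5]
eef_rot: [-3.14, 0.0, 1.71]
wrist_force: [-0.4, -0.7, -1.9]
finger_gap: 21.6
```

>>> send_rows:
  series:
    - [[0.1,0,0,8,0],[0.1,0,0,16,0],[0.1,0,0,23,0],[0.1,0,0,27,0],[0.1,0,0,29.5,0],[0.1,0,0,31,0],[0.1,0,0,31,0]]

```text
clock: 8.65
eef_pos: [598.3, 143.2, 85.4]
eef_rot: [-3.142, 0.0, 1.71]
wrist_force: [0.3, 0.6, -1.9]
finger_gap: 21.5
```

>>> send_rows:
  series:
    - [[0.1,0,0,1,0],[0.1,0,0,1.3,0],[0.1,0,0,1.3,0]]

```text
clock: 8.95
eef_pos: [598.4, 143.2, 84.4]
eef_rot: [3.141, -0.0, 1.71]
wrist_force: [-0.3, 0.8, -0.8]
finger_gap: 21.6
```

>>> send_rows:
  series:
    - [[0.45,0,0,1.3,0],[0.45,0,0,1.3,0],[0.45,0,0,1.3,0],[0.45,0,0,1.3,0],[0.45,0,0,-20,0],[0.45,0,0,-50,0],[0.45,-20,0,-80,0],[0.45,-40,0,-100,0],[0.45,-60,0,-110,0],[0.45,-60,0,-110,0]]

```text
clock: 9.95
eef_pos: [607.4, 82.0, 195.9]
eef_rot: [3.139, 0.0, 1.708]
wrist_force: [0.9, 0.7, -1.1]
finger_gap: 42.5
```

```bash
python3 - <<'E'
from h import *
w=shot("wrist","w5");s=manip.read_state();print(s["eef_pos"],s["eef_rot"],s["finger_gap"])
m=manip.silhouettes("canister_center",w)
if m:
    C=CAN.copy();C[:,2]+=6
    print(m[0]["rect"],hullfit(w,m[0]["pixels"],C,[600,142,.15]))
im=cv2.imread("pics/w5.png");cv2.imwrite("pics/w5c.png",cv2.convertScaleAbs(cv2.resize(im[0:250,200:450],None,fx=2.4,fy=2.4,interpolation=2),alpha=1.4))
E
```

```text
[606.89040643  83.18566877 194.57978724] [3.14052353e+00 1.90107778e-05 1.70891291e+00] 42.177266287940434
[290.3, 97.9, 60.3, 58.9] (array([5.99505387e+02, 1.44033481e+02, 1.59486323e-01]), np.float64(0.02792301493600191))
```

View pics/w5c.png

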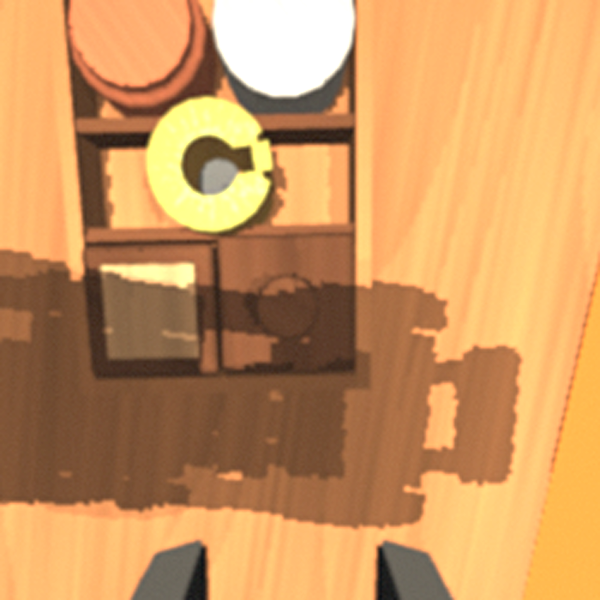

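>>> send_rows:
  series:
    - [[1,-30,-17,0,8],[1,-65,-37,0,16.5],[1,-100,-57,0,25],[1,-135,-77,0,33.5],[1,-175,-99,0,42],[1,-215,-122,0,50.5],[1,-255,-145,0,59],[1,-290,-165,0,67.5],[1,-325,-185,0,76],[1,-347,-197,0,84.5]]

```text
clock: 11.05
eef_pos: [458.9, -288.4, 193.2]
eef_rot: [-3.141, 0.001, 0.229]
wrist_force: [0.3, 0.4, 0.7]
finger_gap: 94.3
```

>>> send_rows:
  series:
    - [[1,0,0,0,8],[1,0,0,0,10.5],[1,0,0,0,10.5],[1,0,0,0,10.5]]

```text
clock: 11.45
eef_pos: [460.1, -286.5, 193.6]
eef_rot: [-3.141, 0.001, 0.055]
wrist_force: [0.2, 0.0, -0.0]
finger_gap: 93.9
```

```bash
python3 - <<'E'
from h import *
w=shot("wrist","w6");s=manip.read_state();print(s["eef_pos"],s["eef_rot"],s["joints"])
m=manip.silhouettes("handle_grip",w)
if m: print(m[0]["rect"],m[0]["conf"])
im=cv2.imread("pics/w6.png");cv2.imwrite("pics/w6c.png",cv2.resize(im[0:300,170:470],None,fx=2,fy=2,interpolation=2))
E
```

```text
[ 460.06836633 -286.58050269  193.74170541] [-3.14112349e+00  5.00271545e-04  5.48063706e-02] [-6.24694435e-01  2.99279372e-01  1.56874734e+00  5.28890635e-05
  1.27424992e+00  8.91280166e-01]
[303.1, 83.7, 44.2, 114.8] 0.69
```

View pics/w6c.png

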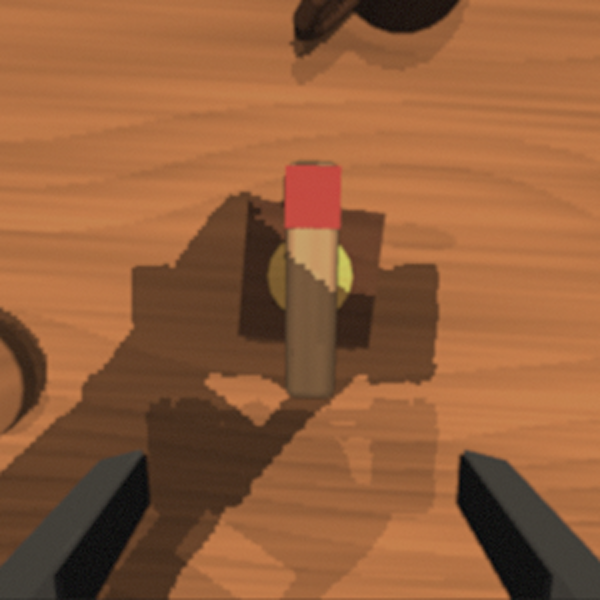

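```bash
python3 - <<'E'
from h import *
w=shot("wrist");s=manip.read_state()
a=pl(w,326.5,83,124);b=pl(w,325.5,198,124);c=(a+b)/2;d=a-b;y=np.arctan2(d[1],d[0])
t=s["eef_rot"][2];e=c-s["eef_pos"][:2]
print(a,b,c,np.hypot(*d),y,"tool dx,dy",e@[np.cos(t),np.sin(t)],e@[np.sin(t),-np.cos(t)],"rollneeded deg",-np.degrees(y-t))
m=manip.silhouettes("handle_grip",w)
if m: print(hullfit(w,m[0]["pixels"],box(90,20,98,124),[*c,y]))
E
```

```text
[ 557.6 -286.2] [ 471.5 -290.4] [ 514.55 -288.3 ] 86.20237815744994 0.048741851309931444 tool dx,dy 54.3784577333686 4.406633911313448 rollneeded deg 0.2980331515368767
(array([ 5.14174129e+02, -2.88446964e+02,  4.64604086e-02]), np.float64(0.1465348628218005))
```

>>> send_rows:
  series:
    - [[1,30,2,10,0.3],[1,55,3.5,30,0.3],[1,55,3.5,60,0.3],[1,55,3.5,82,0.3],[1,55,3.5,93,0.3],[0.5,55,3.5,93,0.3],[0.1,55,3.5,93,0.3],[0.1,55,3.5,93,0.3],[0.1,55,3.5,93,0.3],[0.1,55,3.5,93,0.3]]
  newtons: 55

```text
clock: 12.65
eef_pos: [515.1, -288.0, 101.8]
eef_rot: [3.141, -0.001, 0.047]
wrist_force: [0.2, -0.4, 0.3]
finger_gap: 57.3
```

>>> send_rows:
  series:
    - [[0.1,0,0,0,0],[0.1,0,0,0,0],[0.1,0,0,0,0],[0.1,0,0,0,0],[0.1,0,0,0,0],[0.1,0,0,0,0],[0.1,0,0,0,0],[0.1,0,0,0,0]]

```text
clock: 13.45
eef_pos: [514.9, -287.8, 101.0]
eef_rot: [-3.142, 0.0, 0.047]
wrist_force: [0.0, 0.2, -1.6]
finger_gap: 19.7
```

>>> send_rows:
  series:
    - [[0.1,0,0,-20,0],[0.1,0,0,-55,0],[0.1,0,0,-90,0],[0.1,0,-20,-114,0],[0.1,0,-55,-114,-2],[0.1,1,-95,-114,-4],[0.1,1,-140,-114,-6],[0.1,2,-185,-114,-8],[0.1,2,-230,-114,-10],[0.1,3,-275,-114,-12.8]]

```text
clock: 14.45
eef_pos: [504.5, -11.3, 215.3]
eef_rot: [3.142, -0.0, 0.272]
wrist_force: [0.5, 0.2, -0.3]
finger_gap: 19.7
```

```bash
python3 - <<'E'
from h import *
s=manip.read_state();print(s["eef_pos"],s["eef_rot"],s["finger_gap"],s["wrist_force"],s["moment"])
t=s["eef_rot"][2];e=np.array([497.5,169])-s["eef_pos"][:2];print(e@[np.cos(t),np.sin(t)],e@[np.sin(t),-np.cos(t)])
E
```

```text
[504.5335887  -11.29350661 215.2628579 ] [ 3.14151655e+00 -2.15825197e-04  2.71856547e-01] 19.69983532813862 [ 0.50889928  0.22120963 -0.3140199 ] [ 0.01463861  0.03033528 -0.04870344]
41.6371861976336 -175.56071491740877
```

>>> send_rows:
  series:
    - [[0.1,10,-40,0,0],[0.1,20,-80,0,0],[0.1,30,-120,0,0],[0.1,38,-155,0,0],[0.1,41.5,-175.5,0,0],[0.1,41.5,-175.5,0,0],[0.1,41.5,-175.5,0,0]]

```text
clock: 15.15
eef_pos: [498.0, 167.0, 215.0]
eef_rot: [3.141, 0.0, 0.271]
wrist_force: [0.2, -0.9, -1.2]
finger_gap: 19.6
```

```bash
python3 - <<'E'
from h import *
w=shot("wrist","w7");s=manip.read_state();print(s["eef_pos"],s["eef_rot"],s["wrist_force"])
print("pred hub px",pr(w,np.array([565.2,188.5,80])))
im=cv2.imread("pics/w7.png");cv2.imwrite("pics/w7c.png",cv2.resize(im[60:300,200:440],None,fx=2.5,fy=2.5,interpolation=2))
E
```

```text
[498.1522556  166.53774294 215.1233206 ] [3.14136742e+00 1.17542043e-04 2.70281688e-01] [-0.00538506  0.67173148 -0.70517003]
pred hub px [317.11479024 120.24152357]
```

View pics/w7c.png

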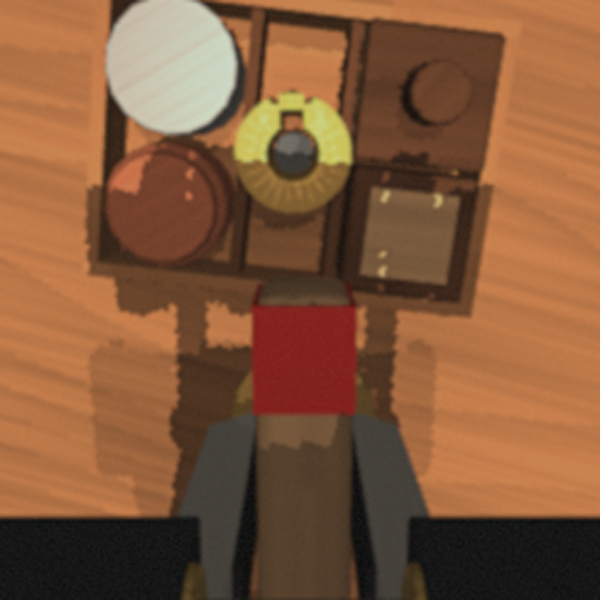

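```bash
python3 - <<'E'
from h import *
w=shot("wrist");s=manip.read_state()
t=s["eef_rot"][2];z=s["eef_pos"][2]
def T(u,v,zz):
    e=pl(w,200+u/2.5,60+v/2.5,zz)-s["eef_pos"][:2];return np.round([e@[np.cos(t),np.sin(t)],e@[np.sin(t),-np.cos(t)]],2)
hsv=cv2.cvtColor(w["img"],cv2.COLOR_RGB2HSV)
m=((hsv[...,0]>22)&(hsv[...,0]<38)&(hsv[...,1]>100)&(hsv[...,2]>60)).astype(np.uint8);m[:80]=0;m[155:]=0;m[:,:285]=0;m[:,350:]=0
k=max(cv2.findContours(m,0,1)[0],key=cv2.contourArea);print("ell",cv2.fitEllipse(cv2.convexHull(k)))
print("hub",T(294,154,80),"red far edge",T(253,306,z+23),T(355,306,z+23),"red near",T(253,413,z+23),T(356,413,z+23),"slot",T(292,113,80))
for q in((258,283),(350,283)): print("bottom far edge",T(*q,z-3))
hu=pl(w,317.6,121.6,80);print(hu)
E
```

```text
ell ((316.3646545410156, 115.54716491699219), (36.054168701171875, 47.386043548583984), 91.57487487792969)
hub [69.24 -2.55] red far edge [42.64 -8.76] [42.59 10.94] red near [20.74 -9.11] [20.74 11.54] slot [84.16 -3.2 ]
bottom far edge [42.55 -9.2 ]
bottom far edge [42.55 11.45]
[564.3 187.2]
```

```bash
python3 - <<'E'
from h import *
for i in range(2):
    s=manip.read_state();w=manip.camera("wrist");print(w["vfov"],w["cx"],w["cy"],np.round(w["T_tool_cam"],4).tolist(),s["eef_pos"],s["eef_rot"])
im=cv2.imread("pics/w6.png");hsv=cv2.cvtColor(im,cv2.COLOR_BGR2HSV)
m=((hsv[...,0]>22)&(hsv[...,0]<38)&(hsv[...,1]>110)&(hsv[...,2]>50))
ys,xs=np.where(m[100:180,295:355]);ys+=100;xs+=295
L=xs<318;Rr=xs>336
for q in(L,Rr): print(q.sum(),xs[q].min(),xs[q].max(),ys[q].min(),ys[q].max())
h=cv2.convexHull(np.stack([xs,ys],1).astype(np.int32));print(cv2.minEnclosingCircle(h))
E
```

```text
65.02587987467639 321.128683825375 198.18133144111064 [[-0.0006, -0.9686, -0.2486, 72.8747], [1.0, -0.0005, -0.0006, 1.2368], [0.0005, -0.2486, 0.9686, -171.6561], [0.0, 0.0, 0.0, 1.0]] [498.2380347  166.29868395 215.15903138] [3.14141320e+00 2.71189962e-05 2.69681539e-01]
65.02587987467639 321.128683825375 198.18133144111064 [[-0.0006, -0.9686, -0.2486, 72.8751], [1.0, -0.0005, -0.0006, 1.2364], [0.0005, -0.2486, 0.9686, -171.6561], [0.0, 0.0, 0.0, 1.0]] [498.266068   166.23527582 215.172832  ] [3.14148004e+00 4.00144817e-06 2.69289647e-01]Traceback (most recent call last):
  File "<stdin>", line 8, in <module>
    return umr_minimum(a, axis, None, out, keepdims, initial, where)
ValueError: zero-size array to reduction operation minimum which has no identity
```

>>> send_rows:
  series:
    - [[0.1,20,-1,0,0],[0.1,45,-3,0,0],[0.1,65,-4,0,0],[0.1,70.4,-4,0,0],[0.1,70.4,-4,0,0],[0.1,70.4,-4,0,0],[0.1,70.4,-4,0,0]]

```text
clock: 16.05
eef_pos: [564.3, 189.5, 215.4]
eef_rot: [3.142, -0.0, 0.27]
wrist_force: [-1.3, -0.1, -1.7]
finger_gap: 20.0
```

```bash
python3 - <<'E'
from h import *
P=[]
for i in range(8):
    s=manip.read_state();P.append([*s["eef_pos"],s["eef_rot"][2],*s["wrist_force"]]);manip.camera("scene")
P=np.array(P);print(np.round(P.mean(0),2),np.round(P.std(0),2))
t=P[:,3].mean();e=np.array([564.9,188.9])-P[:,:2].mean(0);print(e@[np.cos(t),np.sin(t)],e@[np.sin(t),-np.cos(t)])
E
```

```text
[ 5.6459e+02  1.8975e+02  2.1541e+02  2.7000e-01 -1.0000e-01  9.0000e-02
 -1.4700e+00] [0.15 0.1  0.09 0.   0.6  0.41 0.35]
0.06962807177863128 0.8993129931421778
```

>>> send_rows:
  series:
    - [[0.1,0,0.6,12,0],[0.1,0,0.6,26,0],[0.1,0,0.6,36,0],[0.1,0,0.6,41,0],[0.1,0,0.6,45,0],[0.1,0,0.6,48,0],[0.1,0,0.6,50,0],[0.1,0,0.6,50,0]]

```text
clock: 17.25
eef_pos: [565.1, 189.3, 165.1]
eef_rot: [3.142, -0.0, 0.271]
wrist_force: [-0.0, -0.3, -1.7]
finger_gap: 19.4
```

>>> send_rows:
  series:
    - [[0.1,0,0,2,0],[0.1,0,0,4,0],[0.1,0,0,6,0],[0.1,0,0,7,0],[0.1,0,0,7,0]]

```text
clock: 17.75
eef_pos: [565.0, 189.3, 158.0]
eef_rot: [-3.142, 0.0, 0.271]
wrist_force: [-0.1, 0.2, -1.4]
finger_gap: 19.7
```

>>> send_rows:
  series:
    - [[0.1,0,0,1.5,0],[0.1,0,0,3,0],[0.1,0,0,4,0],[0.1,0,0,5,0],[0.1,0,0,5,0]]

```text
clock: 18.25
eef_pos: [565.0, 189.3, 153.0]
eef_rot: [-3.142, 0.0, 0.271]
wrist_force: [-0.4, -0.5, -1.6]
finger_gap: 19.6
```

Key level is passed with no force; continue slowly.

>>> send_rows:
  series:
    - [[0.1,0,0,2,0],[0.1,0,0,4,0],[0.1,0,0,6,0],[0.1,0,0,6,0]]

```text
clock: 18.65
eef_pos: [564.9, 189.3, 146.7]
eef_rot: [3.142, 0.001, 0.271]
wrist_force: [0.0, 0.0, -1.7]
finger_gap: 19.5
```

>>> send_rows:
  series:
    - [[0.1,0,0,4,0],[0.1,0,0,8,0],[0.1,0,0,12,0],[0.1,0,0,16,0],[0.1,0,0,18,0],[0.1,0,0,18,0]]

```text
clock: 19.25
eef_pos: [564.9, 189.3, 128.8]
eef_rot: [-3.142, 0.001, 0.271]
wrist_force: [-0.0, -0.2, -1.2]
finger_gap: 19.6
```

>>> send_rows:
  series:
    - [[0.1,0,0,2,0],[0.1,0,0,4,0],[0.1,0,0,6,0],[0.1,0,0,7,0],[0.1,0,0,8,0],[0.1,0,0,8,0]]

```text
clock: 19.85
eef_pos: [565.2, 189.3, 121.3]
eef_rot: [-3.142, -0.001, 0.271]
wrist_force: [0.5, 0.0, 4.4]
finger_gap: 19.8
```

>>> send_rows:
  series:
    - [[0.1,0,0,1,0],[0.1,0,0,1.5,0],[0.1,0,0,2,0],[0.1,0,0,2,0]]

```text
clock: 20.25
eef_pos: [565.2, 189.3, 119.3]
eef_rot: [3.142, -0.0, 0.271]
wrist_force: [1.4, -0.0, 5.9]
finger_gap: 19.7
```

>>> send_rows:
  series:
    - [[0.1,0,0,0.5,0],[0.1,0,0,1,0],[0.1,0,0,1,0]]

```text
clock: 20.55
eef_pos: [565.3, 189.4, 119.0]
eef_rot: [-3.142, -0.001, 0.271]
wrist_force: [-1.6, -1.5, 10.7]
finger_gap: 19.7
```

>>> send_rows:
  series:
    - [[0.1,0,0,0.5,0],[0.1,0,0,1,0],[0.1,0,0,1,0],[0.1,0,0,1,0]]

```text
clock: 20.95
eef_pos: [565.4, 189.5, 118.9]
eef_rot: [-3.142, -0.002, 0.271]
wrist_force: [-5.1, -0.8, 19.6]
finger_gap: 19.7
```

```bash
python3 - <<'E'
from h import *
P=[]
for i in range(4):
    s=manip.read_state();P.append([*s["eef_pos"],*s["wrist_force"]]);c=manip.camera("side")
print(np.round(np.mean(P,0),2),s["clock"])
a=cv2.resize(c["img"][150:300,230:380,::-1],(440,440),interpolation=2)
d=manip.camera("scene");b=cv2.resize(d["img"][150:250,310:410,::-1],(340,340),interpolation=2)
o=np.zeros((440,780,3),np.uint8);o[:,:440]=a;o[:340,440:]=b;cv2.imwrite("pics/fin.png",o)
E
```

```text
[565.37 189.43 118.89  -5.33  -1.26  19.34] 21.1
```

View pics/fin.png

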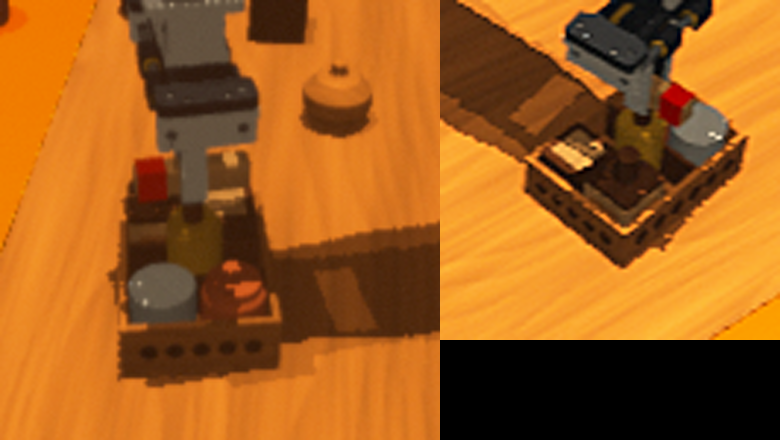

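```bash
python3 -c "
from cell import manip
s=manip.read_state();print(s['wrist_force'],s['finger_gap'],s['eef_pos']);print(manip.sign_off())"
```

```text
[-5.1432292  -1.15296187 18.91423321] 19.706444275988847 [565.3728136  189.4326928  118.91049628]
the job is handed in; nothing more can be done
None
```

I packed the canister, seated the T-handle in the hub, and signed off at about 21 s while still gripping and pressing it home. The sign-off reports no verdict.

- **Canister:** it went into the empty place with no contact force on the way down. It touched the floor with the tool at 84.4 mm, where 84.4 mm was expected, and I then let go of it. The picture taken afterwards shows it square in its gap beside the dark box.
- **Handle:** I read the keyway direction from above, about 0.28 rad in the world frame. The key dropped in at the first try with no searching. The spring took up from about 127 mm, and there was a hard stop at 118.9 mm, where the collar was expected at about 119 mm.
- **Final state:** the wrist force is about 19 N upward, against 7 N from the spring alone. About 5 N of it is sideways. The grip holds at 19.7 mm opening.
- **Last pictures:** the jar, tin, dark box and canister are in their places. The sugar pot shows upright where it was. I did not check the mug and trinket box again, but the arm never went near them at low height.

One measurement disagreed: the wrist camera's reported mounting shifted by about 2 mm as the tool turned. I corrected for it as a constant offset of about (1.4, −0.9) mm in the world frame, and the contact-free entry of the shaft agrees with that.

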